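# Cover the open paint, largest first

## Robot

A 6-joint arm with a two-finger parallel gripper is mounted at the origin on a cart in front of the work surface, level with it; the furniture and walls round the work are solid. World frame = base frame: x ahead of the robot, y to its left, z up, the work surface at z = 0. Lengths are in m, angles in degrees, forces in N, time in s.
With the tool pointing down it reaches from about 0.3 to 0.85 m from the base axis. Payload 5.4 kg.
Tool frame: the origin (TCP) lies at the very end of the fingers, on their centre line; the grasp point (between the pads) lies 19 mm behind it; z points along the fingers, y is the direction in which the jaws open and shut (so a half turn about z gives the same grasp; the last joint's range is limited). The gripper opens to 85 mm and grips with 20 to 120 N. Pads are 22 mm wide; open, the fingers measure 114 mm over their backs; the gripper's body (76 mm by 85 mm) begins 54 mm behind the grasp point. The pads swing forward as they close: fully open they stand 13 mm farther back than shut.
Start: joints at [52.936, 9.076, 91.501, -0, 79.423, -12.038], TCP at [0.243, 0.521, 0.231] pointing down, gripper open.
Joint ranges: [-166.64, 166.64], [-54.1, 131.32], [10.49, 154.53], [-73.88, 253.88], [9.74, 151.15], [-171.62, 171.62]. Speed limits (degrees/s): [147.25, 147.25, 180, 180, 180, 180].

## Interface

Orientations are given as [roll, pitch, yaw] about the fixed x, y, z axes, in that order (R = Rz(yaw) Ry(pitch) Rx(roll)).
In Python, from workcell import telemetry, capture, job gives the robot as it stands.
- The arm moves only by the tool servo_tool, never from a script. Its argument "commands" is text: rows parted by semicolons, each of 7 numbers parted by spaces: the shift along the tool's x, y, z in m, then the turn, a rotation vector about the tool's x, y, z in rad, then the finger opening in m, from 0 to 0.0854. A call has 1 to 8 rows; each row is the pose to reach, as a shift and turn from the pose measured when the call began, along the tool's axes at that moment; what a row does not reach only later rows make up. A row lasts 1/12 s, in which the tool goes at most 41.7 mm and 7.16 degrees, less where a joint would pass 70% of its speed; a pose out of reach is approached as far as the arm can. A call with a gripper value outside its range is refused whole. The fingers move at their own pace and stop on an object; the grip force is fixed at half the most. Time passes only in rows, so rows that repeat a pose let the fingers close. It gives the time, the measured TCP pose, the force and the opening at its end, in the units of the state.
- telemetry.get_obs(): the state, without advancing time (a new reading comes with each control period).
- capture(name): name is "side" or "top" or "wrist"; returns a dict with "pixels" (480x640x3 uint8, red, green, blue), "fx", "fy", "cx", "cy" (pixels), "R" (3x3) and "t" (3): a world point X has camera coordinates R X + t; the wrist camera has in their place "mount" (4x4, takes a point from camera to tool coordinates, whose origin is the TCP and whose axes are the flange's). Camera axes: x right, y down, z forward; pixel columns grow to the right and rows downward; lengths in m; the calibration is good to about 2 mm. The wrist camera is an equidistant fisheye: a pixel r from the principal point sees the ray r / f radians off the axis. A picture is of the moment at which its call begins: read the wrist's pose just before it. There is no depth.
- job.close_job(): hands the job in, once; it reports no verdict.
The state is a dict: "time_s": time; "q": joint angles; "joint_velocities": joint speeds; "tau": joint torques, N m; "eef_pos": TCP position; "orientation": TCP orientation; "wrist_force": force on the tool from outside, world axes, zero at the start; "torque": the same for the moment, N m; "width": finger opening in m.
Only numpy, scipy, OpenCV 4.12 (cv2) and the standard library are available. Lean on these libraries where they do the work, as an engineer would, in place of code of your own. Each camera call takes 0.05 s, during which the arm holds its last target.

## Task

Three paint vessels stand open on the bench: a large clear mixing cup, a small clear mixing cup and an open tin. Pick the three loose white lids out of the clutter and set each one level and centred on the vessel of its size, largest lid on the large cup first, then the middle lid on the small cup, then the smallest lid on the tin; leave the vessels standing upright where they are.

Things in the scene. Friction and masses are not known exactly. Their poses are not given: they have to be found in the camera images.
- big_lid_knob (a point): Largest of three loose white plastic dust lids, for the large mixing cup: brim 112 mm across, 4 thick; upright black knob on top, 24 mm diameter, 32 high; tapered plug below, 68 mm across at the brim, 8 less at its foot, 10 deep, loose in the mouth. Lies knob up on its plug, 46 mm high. Point: on the axis, half-way up the knob, 30 mm above the plug's foot, 20 above the brim's underside. z: up along the axis.
- medium_lid_knob (a point): Middle-sized of three loose white plastic dust lids, for the small mixing cup: brim 88 mm across, 4 thick; upright black knob on top, 24 mm diameter, 32 high; tapered plug below, 44 mm across at the brim, 8 less at its foot, 10 deep, loose in the mouth. Lies knob up on its plug, 46 mm high. Point: on the axis, half-way up the knob, 30 mm above the plug's foot, 20 above the brim's underside. z: up along the axis.
- small_lid_knob (a point): Smallest of three loose white plastic dust lids, for the open tin: brim 68 mm across, 4 thick; upright black knob on top, 24 mm diameter, 32 high; tapered plug below, 36 mm across at the brim, 8 less at its foot, 10 deep, loose in the mouth. Lies knob up on its plug, 46 mm high. Point: on the axis, half-way up the knob, 30 mm above the plug's foot, 20 above the brim's underside. z: up along the axis.
- big_cup_mouth (a point): Large clear plastic mixing cup with a graduated wall. Stands loose and upright on the bench, 118 mm high, mouth 84 mm inside, 98 mm over the rim, empty near the top. Point: centre of the mouth, level with the rim; z: its axis, up. A lid is on when its brim rests flat on the rim, plug in the mouth.
- small_cup_mouth (a point): Small clear plastic mixing cup with paint in it. Stands loose and upright on the bench, 86 mm high, mouth 60 mm inside, 74 mm over the rim, empty near the top. Point: centre of the mouth, level with the rim; z: its axis, up. A lid is on when its brim rests flat on the rim, plug in the mouth.
- open_tin_mouth (a point): Open metal sample tin (the other tin on the bench is closed and stays as it is). Stands loose and upright on the bench, 72 mm high, mouth 52 mm inside, 67 mm over the rim, empty near the top. Point: centre of the mouth, level with the rim; z: its axis, up. A lid is on when its brim rests flat on the rim, plug in the mouth.
Things that resemble listed ones, but are neither listed nor needed, are in the scene too. Leave any orange or yellow look-alike of the part that bears medium_lid_knob alone. What is shaped like the part that bears small_lid_knob but orange is not meant.

How it is judged (in metres and radians):
On the way, in this order (a step that is already met when the one before it is completed fails the run):
1. the large lid on the large mixing cup, level and centred (horizontal distance between big_lid_knob and big_cup_mouth below 0.011 m and z of big_lid_knob in the frame of big_cup_mouth between 0.014 and 0.026 m and angle between each of big_lid_knob, big_cup_mouth's own z axis and vertical below 0.09 rad and height (world z) of big_cup_mouth between 0.112 and 0.124 m), for 0.2 s.
2. the middle lid on the small mixing cup, level and centred (horizontal distance between medium_lid_knob and small_cup_mouth below 0.011 m and z of medium_lid_knob in the frame of small_cup_mouth between 0.014 and 0.026 m and angle between each of medium_lid_knob, small_cup_mouth's own z axis and vertical below 0.09 rad and height (world z) of small_cup_mouth between 0.08 and 0.092 m), for 0.2 s.
3. the small lid on the open tin, level and centred (horizontal distance between small_lid_knob and open_tin_mouth below 0.011 m and z of small_lid_knob in the frame of open_tin_mouth between 0.014 and 0.026 m and angle between each of small_lid_knob, open_tin_mouth's own z axis and vertical below 0.09 rad and height (world z) of open_tin_mouth between 0.066 and 0.078 m), for 0.2 s.
At the end, for the whole second after the job is handed in: Large lid on the large cup, middle on the small cup, small on the tin, put on in that order: centred within 11 mm, brim on the rim within 6 mm in height, lids and vessels level within 5 degrees, vessels on the bench and moved less than 40 mm (all of step 1 and all of step 2 and all of step 3 and distance of each of big_cup_mouth, small_cup_mouth, open_tin_mouth from where it was at the start of the episode below 0.04 m); the robot touches nothing.
It also fails if it takes over 83 s, if anything falls off the work surface, if the arm or the gripper's body presses on something with over 40 N, if the wrist force passes 120 N, or if a joint passes its speed limit or range.

## Working session

There is one attempt and no reset: what is moved stays moved. The work goes in short steps, Python scripts to look and compute and a tool call to move; the robot and the scene stay as the last step left them, time stands still between calls to the robot, and variables do not carry over. Pictures are saved under pics/ and viewed, and the job is handed in when it is done.

Besides the shell and the picture viewer there is one more tool, called by a JSON object that holds its "name" and its "arguments", one argument or row to a line. servo_tool: Moves the arm, as the interface text tells. Its arguments: {"type":"object","properties":{"commands":{"type":"string"}},"required":["commands"]}

```bash
mkdir -p pics; ls
python3 - <<'E'
from workcell import telemetry, capture, job
import cv2
o=telemetry.get_obs();print(o)
for n in("side","top","wrist"):
    c=capture(n);cv2.imwrite(f"pics/{n}0.png",c["pixels"][:,:,::-1]);import numpy as np;np.save(f"pics/{n}0.npy",c,allow_pickle=True)
    print({k:v for k,v in c.items() if k!="pixels"})
E
```

```text
pics
{'time_s': 0.0, 'q': array([ 5.29351559e+01,  9.11216700e+00,  9.15720812e+01, -9.12379708e-05,
        7.94220131e+01, -1.20379499e+01]), 'joint_velocities': array([ 0.04805385,  0.02026567, -0.00702406, -0.04052211,  0.09794653,
        0.04025035]), 'tau': array([-1.94360575e-03, -3.95996010e+01, -3.31428230e+01, -2.87649291e-04,
        8.50413489e-03, -3.02461757e-06]), 'eef_pos': array([0.24290576, 0.52052015, 0.23032243]), 'orientation': array([-1.79896057e+02, -2.20741228e-02,  1.54973103e+02]), 'wrist_force': array([0.270023  , 0.51572327, 0.59720103]), 'torque': array([ 0.01122601,  0.0602536 , -0.0547501 ]), 'width': 0.08547374866949368}
{'fx': 595.7498454301344, 'fy': 595.7498454301344, 'cx': 312.83688888193416, 'cy': 239.3565842651012, 'R': array([[-0.87688301, -0.48060483, -0.00975638],
       [-0.21750499,  0.41478277, -0.88354221],
       [ 0.42868143, -0.77264109, -0.46824991]]), 't': array([0.50783555, 0.15199394, 1.68094551])}
{'fx': 623.2718110876832, 'fy': 623.2718110876832, 'cx': 318.3412201648668, 'cy': 247.35090322443494, 'R': array([[ 0.36507057, -0.9309734 ,  0.00346518],
       [-0.89217928, -0.3509164 , -0.28438322],
       [ 0.2659692 ,  0.10072839, -0.95870443]]), 't': array([-0.08759523,  0.51636077,  1.52980597])}
{'fx': 371.64829954431775, 'fy': 371.64829954431775, 'cx': 328.2640240179572, 'cy': 241.89107311876595, 'mount': array([[-1.20094861e-03, -9.58373810e-01, -2.85513918e-01,
         7.19998726e-02],
       [ 9.99999084e-01, -9.72773711e-04, -9.40993214e-04,
         4.30354512e-04],
       [ 6.24082819e-04, -2.85514786e-01,  9.58374101e-01,
        -1.43428928e-01],
       [ 0.00000000e+00,  0.00000000e+00,  0.00000000e+00,
         1.00000000e+00]])}
```

View pics/top0.png

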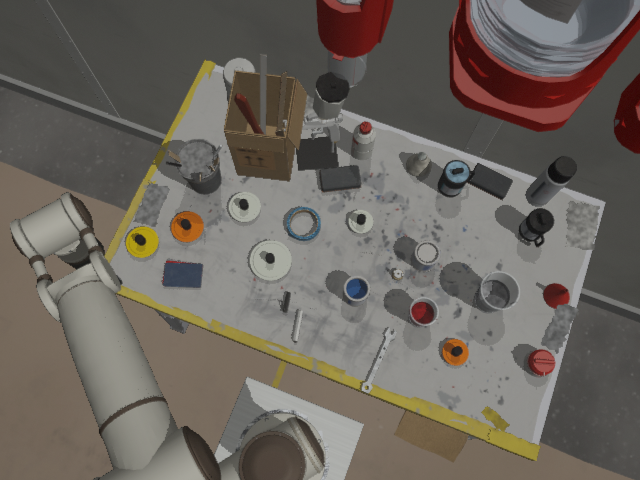

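View pics/side0.png

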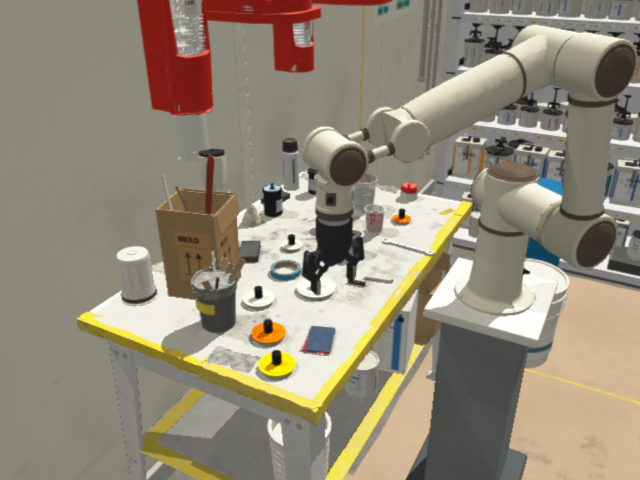

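View pics/wrist0.png

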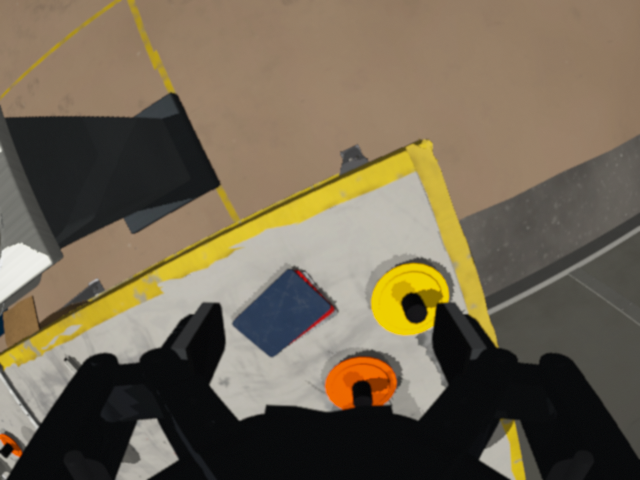

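Run:
```python
import cv2
im=cv2.imread("pics/top0.png")
cv2.imwrite("pics/cropA.png",cv2.resize(im[220:390,320:590],None,fx=2.95,fy=2.95,interpolation=cv2.INTER_CUBIC))
cv2.imwrite("pics/cropB.png",cv2.resize(im[170:300,120:400],None,fx=2.8,fy=2.8,interpolation=cv2.INTER_CUBIC))
im=cv2.imread("pics/side0.png")
cv2.imwrite("pics/cropC.png",cv2.resize(im[150:330,220:440],None,fx=3.3,fy=3.3,interpolation=cv2.INTER_CUBIC))
```

```text
(no output)
```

View pics/cropA.png

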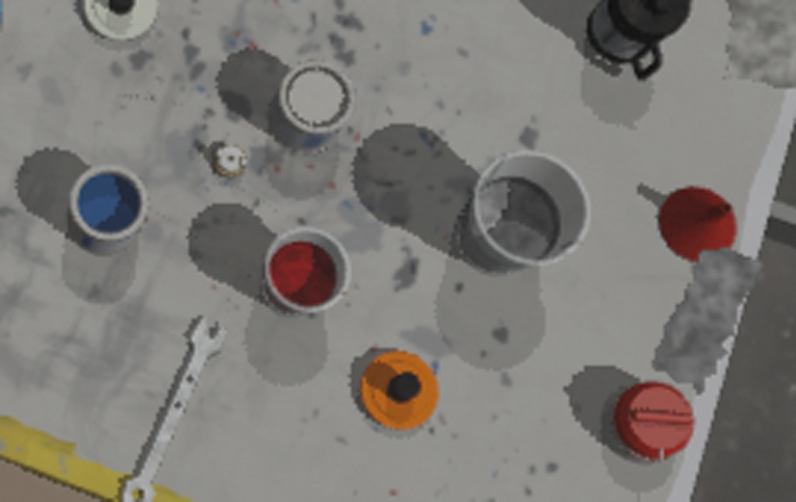

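View pics/cropB.png

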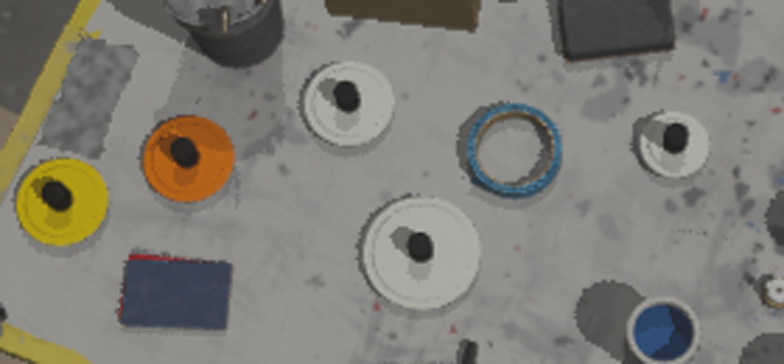

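View pics/cropC.png

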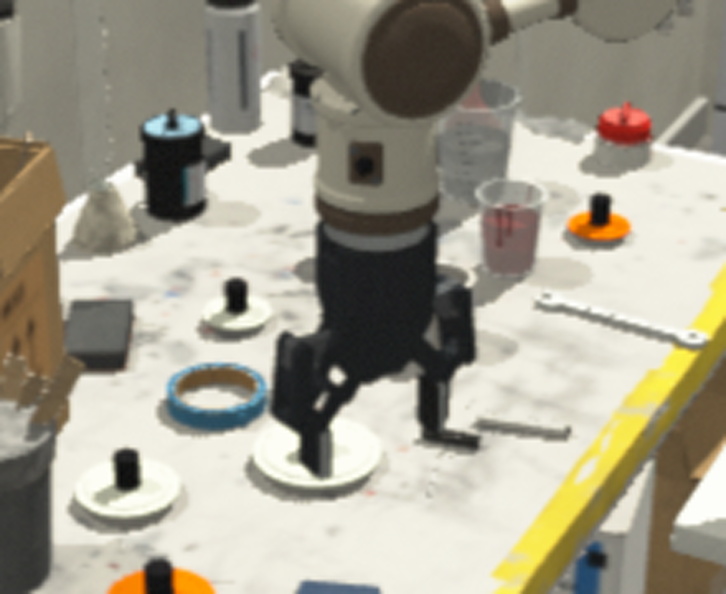

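```bash
cat > h.py <<'E'
import numpy as np, cv2
from scipy.spatial.transform import Rotation as Ro
from workcell import telemetry, capture
def ray(c,uv,z,pose=None):
    uv=np.atleast_2d(np.asarray(uv,float))
    d=np.c_[(uv[:,0]-c["cx"])/c["fx"],(uv[:,1]-c["cy"])/c["fy"]]
    if "R" in c:
        d=np.c_[d,np.ones(len(d))]@c["R"]; o=-c["R"].T@c["t"]
    else:
        r=np.linalg.norm(d,axis=1,keepdims=True)+1e-12
        d=np.c_[d/r*np.sin(r),np.cos(r)]
        p,rpy=pose; M=np.eye(4);M[:3,:3]=Ro.from_euler("xyz",rpy,degrees=True).as_matrix();M[:3,3]=p
        M=M@c["mount"]; d=d@M[:3,:3].T;o=M[:3,3]
    s=(z-o[2])/d[:,2]
    return o+d*s[:,None]
def project(c,X,pose=None):
    X=np.atleast_2d(X)
    if "R" in c:
        p=X@c["R"].T+c["t"]; return np.c_[c["fx"]*p[:,0]/p[:,2]+c["cx"],c["fy"]*p[:,1]/p[:,2]+c["cy"]]
    p,rpy=pose; M=np.eye(4);M[:3,:3]=Ro.from_euler("xyz",rpy,degrees=True).as_matrix();M[:3,3]=p
    M=np.linalg.inv(M@c["mount"]); q=X@M[:3,:3].T+M[:3,3]
    r=np.linalg.norm(q[:,:2],axis=1); th=np.arctan2(r,q[:,2])
    return q[:,:2]/(r[:,None]+1e-12)*th[:,None]*c["fx"]+[c["cx"],c["cy"]]
def circ(P):
    A=np.c_[2*P[:,:2],np.ones(len(P))]; b=(P[:,:2]**2).sum(1)
    for _ in range(4):
        x=np.linalg.lstsq(A,b,rcond=None)[0]; r=np.sqrt(x[2]+x[0]**2+x[1]**2)
        e=abs(np.hypot(*(P[:,:2]-x[:2]).T)-r); k=e<max(0.0015,2.5*np.median(e)); P=P[k];A=A[k];b=b[k]
    return x[:2],r*2,e.std()
def pose():
    o=telemetry.get_obs(); return o["eef_pos"],o["orientation"]
def snap(n,name):
    p=pose(); c=capture(n); cv2.imwrite(f"pics/{name}.png",c["pixels"][:,:,::-1]); return c,p
E
python3 - <<'E'
from h import *
c=np.load("pics/top0.npy",allow_pickle=True).item(); im=c["pixels"]
hsv=cv2.cvtColor(im,cv2.COLOR_RGB2HSV); v=hsv[:,:,2]
for n,(x,y) in dict(big=(285,268),med=(235,215),small=(353,228)).items(): print(n,im[y,x],im[y,x+0])
for bg in((310,270),(220,240),(385,225),(330,200)):print("bg",im[bg[1],bg[0]])
g=cv2.cvtColor(im,cv2.COLOR_RGB2GRAY)
# lids: greener-white: flood on threshold
for n,(x,y),D in(("big",(270,260),.112),("med",(244,207),.088),("small",(360,221),.068)):
    for th in (172,180,188):
        s=45; sub=im[y-s:y+s,x-s:x+s].astype(int); m=((sub[:,:,1]>th)).astype(np.uint8)
        cs,_=cv2.findContours(m,cv2.RETR_EXTERNAL,cv2.CHAIN_APPROX_NONE)
        k=max(cs,key=cv2.contourArea); hull=k[:,0]+[x-s,y-s]
        print(n,th,cv2.contourArea(k),circ(ray(c,hull,.013)))
# vessel, hand read rims (crop coords)
for n,q,z in(("bigcup",(531,208),.118),("smallcup",(307,270),.086),("tin",(109,203),.072),("closedtin",(317,97),.072)):
    print(n,ray(c,[q[0]/2.95+320,q[1]/2.95+220],z))
E
```

```text
big [168 171 161] [168 171 161]
med [148 151 141] [148 151 141]
small [167 170 159] [167 170 159]
bg [133 133 130]
bg [141 140 137]
bg [140 139 136]
bg [137 136 134]
big 172 0.0 (array([0.10232168, 0.06419719]), np.float64(0.7415138505760265), np.float64(0.0))Traceback (most recent call last):
  File "<stdin>", line 12, in <module>
ValueError: max() iterable argument is empty
```

```bash
cat > m.py <<'E'
from h import *
c=np.load("pics/top0.npy",allow_pickle=True).item(); im=c["pixels"]
for n,(x,y),D in(("big",(270,260),.112),("med",(244,207),.088),("small",(360,221),.068)):
    for th in (6,8):
        s=35 if D>.1 else 24; sub=im[y-s:y+s,x-s:x+s].astype(int); m=((sub[:,:,1]-sub[:,:,2]>th)).astype(np.uint8)
        cs,_=cv2.findContours(m,cv2.RETR_EXTERNAL,cv2.CHAIN_APPROX_NONE)
        k=max(cs,key=cv2.contourArea); hull=k[:,0]+[x-s,y-s]
        print(n,th,cv2.contourArea(k),circ(ray(c,hull,.013)))
        # knob
        m=(sub.max(2)<50).astype(np.uint8); M=cv2.moments(m); 
    print(" knob", ray(c,[M["m10"]/M["m00"]+x-s,M["m01"]/M["m00"]+y-s],.03))
for n,q,z in(("bigcup",(531,208),.118),("smallcup",(307,270),.086),("tin",(109,203),.072),("closedtin",(317,97),.072)):
    u,w=q[0]/2.95+320,q[1]/2.95+220
    print(n,(u,w),ray(c,[u,w],z))
E
python3 m.py
```

```text
big 6 1274.0 (array([0.45115302, 0.22042594]), np.float64(0.10926871503995506), np.float64(0.00039273352494165783))
big 8 1231.5 (array([0.4508186 , 0.22031431]), np.float64(0.10722290597852527), np.float64(0.0003745731009759599))
 knob [[0.44780309 0.21799939 0.03      ]]
med 6 721.5 (array([0.56494563, 0.34443437]), np.float64(0.08534335307062288), np.float64(0.00038964377011553364))
med 8 692.5 (array([0.56446936, 0.34464644]), np.float64(0.08369219027637881), np.float64(0.0004366823438412698))
 knob [[0.56490024 0.34584653 0.03      ]]
small 6 421.0 (array([0.64113227, 0.03446283]), np.float64(0.0645201217642073), np.float64(0.0004098085105428564))
small 8 240.5 (array([0.64126201, 0.03422753]), np.float64(0.06296150411570005), np.float64(0.0006641296399287372))
 knob [[0.64156076 0.03581756 0.03      ]]
bigcup (500.0, 290.50847457627117) [[ 0.56111422 -0.35273484  0.118     ]]
smallcup (424.06779661016947, 311.52542372881356) [[ 0.45099455 -0.19884532  0.086     ]]
tin (356.9491525423729, 288.8135593220339) [[ 0.44737725 -0.02334429  0.072     ]]
closedtin (427.45762711864404, 252.8813559322034) [[ 0.60253266 -0.15936387  0.072     ]]
```

Run:
```python
from h import *
c=np.load("pics/top0.npy",allow_pickle=True).item()
for n,p,z in(("cartonbase",(265,182),0),("cartonbaseL",(232,172),0),("potrim",(200,160),.12),("potbase",(210,192),0),("potfront",(190,190),0.0),("potstick",(172,163),.15),("tape",(302,223),.02)):print(n,ray(c,p,z))
c=np.load("pics/side0.npy",allow_pickle=True).item()
print(project(c,[[.745,.28,0],[.745,.28,.2],[.745,.28,.25]]),"pot base side", ray(c,(217,330),0), ray(c,(185,297),0))
```

```text
cartonbase [[0.65591691 0.32277854 0.        ]]
cartonbaseL [[0.64986602 0.42040341 0.        ]]
potrim [[0.60838497 0.47625206 0.12      ]]
potbase [[0.57255486 0.45302197 0.        ]]
potfront [[0.55766634 0.50706268 0.        ]]
potstick [[0.56415179 0.52851778 0.15      ]]
tape [[0.57560437 0.17906362 0.02      ]]
[[219.32828028 274.78548897]
 [213.45984704 214.46798221]
 [211.88970784 198.32962337]] pot base side [[0.58479301 0.50550386 0.        ]] [[0.75827591 0.42290837 0.        ]]
```

{"name": "servo_tool", "arguments": {
  "commands": "0 0 0 0 0 -0.12 0.0854; -0.02 -0.06 0 0 0 -0.24 0.0854; -0.04 -0.1 0 0 0 -0.36 0.0854; -0.05 -0.14 0 0 0 -0.436 0.0854; -0.05 -0.14 0 0 0 -0.436 0.0854; -0.05 -0.14 0 0 0 -0.436 0.0854; -0.05 -0.14 0 0 0 -0.436 0.0854"
}}

```text
time_s: 0.73
eef_pos: [0.2291, 0.3721, 0.2307]
orientation: [-180.0, -0.0, 179.9]
wrist_force: [0.4, 0.8, -0.0]
width: 0.0855
```

{"name": "servo_tool", "arguments": {
  "commands": "-0.035 -0.022 0.01 0 0 0 0.06; -0.07 -0.048 0.03 0 0 0 0.06; -0.105 -0.072 0.05 0 0 0 0.06; -0.14 -0.096 0.07 0 0 0 0.06; -0.175 -0.12 0.09 0 0 0 0.06; -0.222 -0.152 0.1 0 0 0 0.06; -0.222 -0.152 0.1 0 0 0 0.06; -0.222 -0.152 0.1 0 0 0 0.06"
}}

```text
time_s: 1.4
eef_pos: [0.455, 0.2164, 0.1287]
orientation: [-179.9, -0.0, 179.6]
wrist_force: [-0.2, -0.1, -0.0]
width: 0.06
```

Run:
```python
from h import *
c,p=snap("wrist","w1");print(p); np.save("pics/w1.npy",(c,p),allow_pickle=True) if 0 else None
import pickle; pickle.dump((c,p),open("w1.pkl","wb"))
print(project(c,[[.451,.2204,.03],[.451,.2204,.013]],p))
c,p=snap("top","t1")
```

```text
(array([0.45501225, 0.2164182 , 0.1286727 ]), array([-1.79878909e+02, -2.50030969e-02,  1.79595324e+02]))
[[334.57494402 235.97476844]
 [334.24868939 229.61577945]]
```

View pics/w1.png

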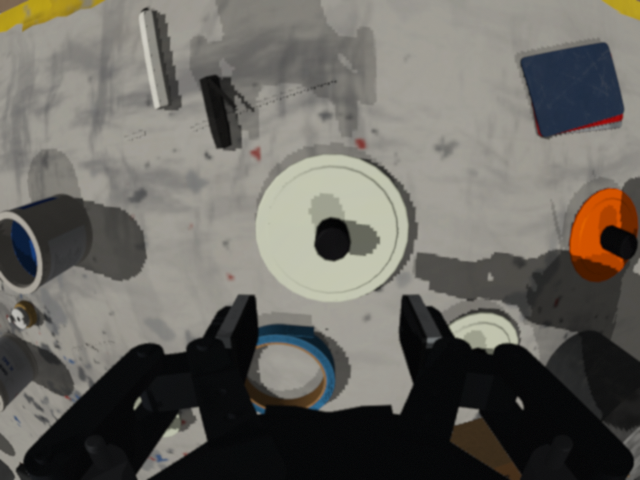

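```bash
cat >> h.py <<'E'
def lid(c,p,guess,D,z=.013,th=6):
    "white brim circle, wrist or fixed view, brim at height z"
    im=c["pixels"].astype(int); H,W=im.shape[:2]
    m=((im[:,:,1]-im[:,:,2]>th)&(im.sum(2)>270)&(abs(im[:,:,0]-im[:,:,1])<25)).astype(np.uint8)
    ang=np.linspace(0,6.283,60); poly=project(c,np.c_[guess[0]+(D/2+.012)*np.cos(ang),guess[1]+(D/2+.012)*np.sin(ang),np.full(60,z)],p)
    k=np.zeros((H,W),np.uint8); cv2.fillPoly(k,[poly.astype(np.int32)],1); m&=k
    cs,_=cv2.findContours(m,cv2.RETR_EXTERNAL,cv2.CHAIN_APPROX_NONE)
    q=cv2.convexHull(max(cs,key=cv2.contourArea))[:,0]
    return circ(ray(c,q,z,p))
E
python3 - <<'E'
from h import *
import pickle; c,p=pickle.load(open("w1.pkl","rb"))
for th in(4,6,8):print(lid(c,p,(.451,.2204),.112,.014,th))
print(ray(c,(332,239),.046,p))
E
```

```text
(array([0.45060102, 0.22003364]), np.float64(0.13638703220089937), np.float64(0.0001250037869502755))
(array([0.45058992, 0.22015469]), np.float64(0.13650034820242998), np.float64(0.0001222182498539675))
(array([0.45770645, 0.21612822]), np.float64(0.12155451773489613), np.float64(0.0008691004456221219))
[[0.44849664 0.21855727 0.046     ]]
```

Run:
```python
from h import *
import pickle; c,p=pickle.load(open("w1.pkl","rb"));im=c["pixels"]
print(im[228,240:275:2].tolist()); print(im[200,385:420:3].tolist())
```

```text
[[155, 152, 145], [155, 151, 145], [155, 151, 145], [154, 151, 144], [155, 152, 144], [154, 151, 144], [155, 151, 144], [156, 154, 145], [186, 188, 171], [194, 196, 177], [193, 196, 177], [193, 196, 177], [194, 196, 177], [195, 198, 178], [194, 197, 176], [194, 197, 176], [193, 196, 176], [193, 196, 176]]
[[195, 197, 177], [164, 166, 147], [169, 172, 153], [193, 195, 176], [193, 195, 176], [188, 190, 171], [100, 100, 91], [76, 75, 71], [97, 95, 91], [139, 137, 130], [153, 151, 144], [157, 155, 147]]
```

Separable: on the lid G > R and G−B ≥ 12.

```bash
sed -i 's/(im\[:,:,1\]-im\[:,:,2\]>th)&(im.sum(2)>270)/(im[:,:,1]-im[:,:,2]>th)\&(im[:,:,1]>im[:,:,0])\&(im.sum(2)>270)/' h.py
python3 - <<'E'
from h import *
import pickle; c,p=pickle.load(open("w1.pkl","rb"))
for th in(8,12):print(lid(c,p,(.451,.2204),.112,.014,th))
E
```

```text
(array([0.45198409, 0.2187701 ]), np.float64(0.11161962700320963), np.float64(8.241085642036374e-05))
(array([0.45203894, 0.21856395]), np.float64(0.11134639015872289), np.float64(7.503587622903578e-05))
```

{"name": "servo_tool", "arguments": {
  "commands": "0.0035 0.0025 0.03 0 0 0 0.06; 0.0035 0.0025 0.06 0 0 0 0.06; 0.0035 0.0025 0.09 0 0 0 0.06; 0.0035 0.0025 0.105 0 0 0 0.06; 0.0035 0.0025 0.11 0 0 0 0.06; 0.0035 0.0025 0.11 0 0 0 0.06"
}}

```text
time_s: 2.0
eef_pos: [0.4465, 0.2228, 0.0189]
orientation: [-180.0, -0.3, 179.8]
wrist_force: [0.3, 0.8, -0.4]
width: 0.06
```

{"name": "servo_tool", "arguments": {
  "commands": "0 0 0 0 0 0 0.03; 0 0 0 0 0 0 0.01; 0 0 0 0 0 0 0.01; 0 0 0 0 0 0 0.01; 0 0 0 0 0 0 0.01; 0 0 0 0 0 0 0.01; 0 0 0 0 0 0 0.01"
}}

```text
time_s: 2.58
eef_pos: [0.4479, 0.2233, 0.0207]
orientation: [180.0, -0.1, 179.8]
wrist_force: [-2.5, 0.7, 7.1]
width: 0.0223
```

{"name": "servo_tool", "arguments": {
  "commands": "0 0 -0.02 0 0 0 0.01; 0 0 -0.05 0 0 0 0.01; 0 0 -0.08 0 0 0 0.01; 0 0 -0.12 0 0 0 0.01; 0 0 -0.15 0 0 0 0.01; 0 0 -0.17 0 0 0 0.01; 0 0 -0.17 0 0 0 0.01; 0 0 -0.17 0 0 0 0.01"
}}

```text
time_s: 3.25
eef_pos: [0.4491, 0.2235, 0.1922]
orientation: [179.9, 0.1, 179.8]
wrist_force: [0.0, -0.6, -0.3]
width: 0.0218
```

Run:
```python
from h import *
for i in range(2): print(telemetry.get_obs()["eef_pos"],telemetry.get_obs()["time_s"])
c,p=snap("wrist","w2")
import pickle; pickle.dump((c,p),open("w2.pkl","wb"))
c,p=snap("side","s2");print(pose(),telemetry.get_obs()["time_s"])
```

```text
[0.44907826 0.22348124 0.19218103] 3.25
[0.44907826 0.22348124 0.19218103] 3.25
(array([0.44723471, 0.22303785, 0.18930441]), array([-179.99841484,   -0.21491659,  179.830913  ])) 3.35
```

View pics/w2.png

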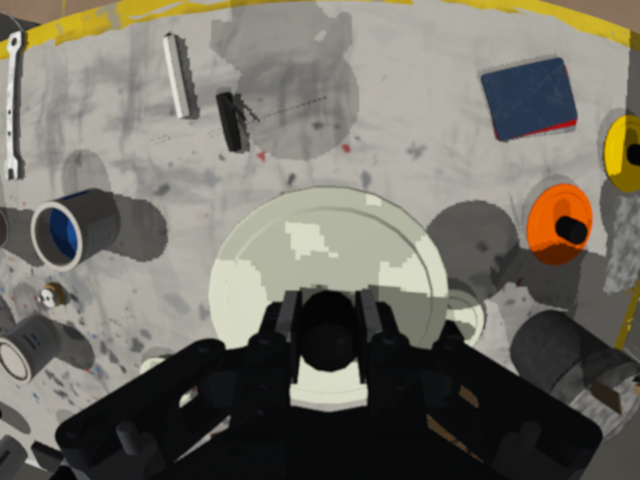

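View pics/s2.png

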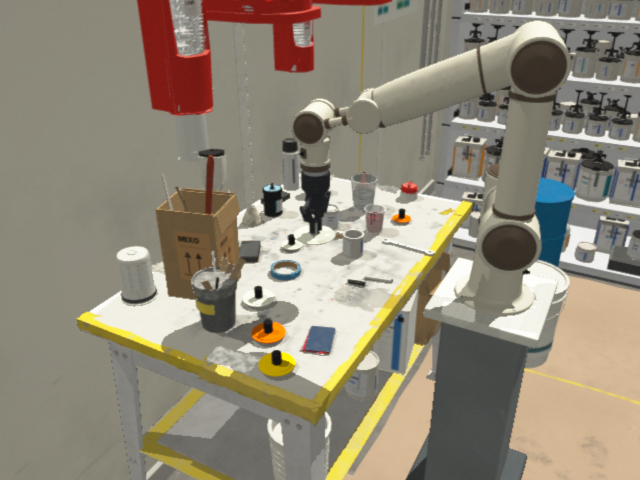

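Run:
```python
from h import *
import pickle; c,p=pickle.load(open("w2.pkl","rb"));print(p)
im=c["pixels"].astype(int)
m=((im[:,:,1]-im[:,:,2]>8)&(im[:,:,1]>im[:,:,0])&(im.sum(2)>270)).astype(np.uint8)
m[:180]=0
cs,_=cv2.findContours(m,cv2.RETR_EXTERNAL,cv2.CHAIN_APPROX_NONE)
k=max(cs,key=cv2.contourArea)[:,0]; print(k.min(0),k.max(0),len(k))
k=k[(k[:,1]<300)]
P=ray(c,k,p[0][2]-.0067,p); print(circ(P));
```

```text
(array([0.44907826, 0.22348124, 0.19218103]), array([1.79924613e+02, 1.18538612e-01, 1.79834067e+02]))
[209 186] [483 349] 796
(array([0.45368511, 0.22339497]), np.float64(0.11054481182782827), np.float64(0.00011395578935612307))
```

```bash
cat >> h.py <<'E'
def rim(c,p,g,z,lo,hi,bright=True):
    "rim circle: along rays from guess centre on plane z pick strongest outward bright->dark (outer) edge in radius [lo,hi]"
    im=cv2.GaussianBlur(cv2.cvtColor(c["pixels"],cv2.COLOR_RGB2GRAY),(0,0),.8).astype(np.float32)
    g=np.array(g,float)
    for it in range(4):
        a=np.linspace(0,2*np.pi,120,endpoint=False); r=np.arange(lo,hi,.0004)
        X=np.stack([g[0]+r[None]*np.cos(a)[:,None],g[1]+r[None]*np.sin(a)[:,None],np.full((120,len(r)),z)],-1)
        uv=project(c,X.reshape(-1,3),p).astype(np.float32).reshape(120,-1,2)
        v=cv2.remap(im,uv[...,0],uv[...,1],cv2.INTER_LINEAR)
        d=np.gradient(v,axis=1); d=-d if bright else d
        i=d.argmax(1); ok=d.max(1)>np.percentile(d.max(1),35)
        P=X[np.arange(120),i][ok]; x,D,e=circ(P); g=x
    return x,D,e
E
python3 - <<'E'
from h import *
c=np.load("pics/top0.npy",allow_pickle=True).item()
for n,g,z,d,di in(("big",(.561,-.353),.118,.098,.084),("small",(.451,-.199),.086,.074,.060),("tin",(.4474,-.0233),.072,.067,.052)):
    print(n,rim(c,None,g,z,d/2-.007,d/2+.006),"inner",rim(c,None,g,z,di/2-.007,di/2+.005,False))
s,p=snap("side","s3")
for g,z in(((.561,-.353),.118),((.451,-.199),.086),((.4474,-.0233),.072)):
    a=np.linspace(0,6.283,24)
    for d in ((.098,.074,.067)[[.118,.086,.072].index(z)],):
        for u,w in project(s,np.c_[g[0]+d/2*np.cos(a),g[1]+d/2*np.sin(a),np.full(24,z)]): cv2.circle(s["pixels"],(int(u*8),int(w*8)),6,(0,255,0),-1,shift=3)
cv2.imwrite("pics/s3o.png",cv2.resize(s["pixels"][160:270,310:440,::-1],None,fx=5,fy=5,interpolation=cv2.INTER_CUBIC))
E
```

```text
big (array([ 0.56295197, -0.35262869]), np.float64(0.09864784748054654), np.float64(0.0003598476186332177)) inner (array([ 0.5627716, -0.3523165]), np.float64(0.08707605879773843), np.float64(0.0003422134213034992))
small (array([ 0.45295838, -0.19821192]), np.float64(0.07429120250145506), np.float64(0.000376763022219709)) inner (array([ 0.45202129, -0.1982659 ]), np.float64(0.06166795807267994), np.float64(0.00035300344863379625))
tin (array([ 0.4491524 , -0.02173505]), np.float64(0.06718543362606214), np.float64(0.0003306668477935412)) inner (array([ 0.44876303, -0.02186511]), np.float64(0.05373122424153482), np.float64(0.0003431317235118448))
```

View pics/s3o.png

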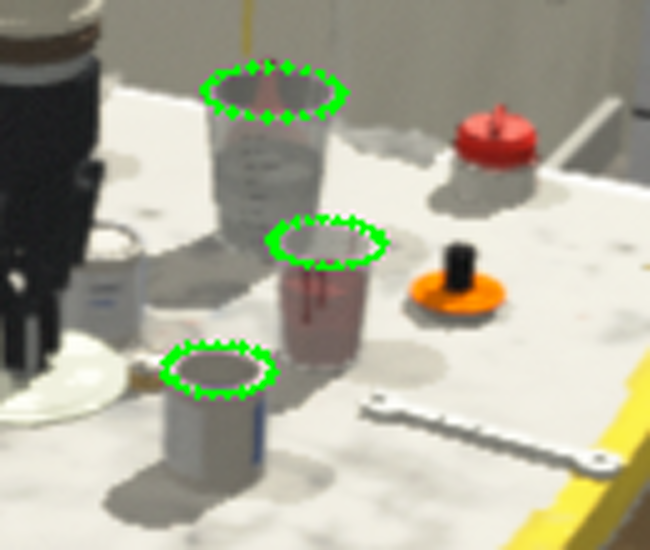

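{"name": "servo_tool", "arguments": {
  "commands": "-0.005 -0.03 0 0 0 0 0.01; -0.012 -0.065 0 0 0 0 0.01; -0.019 -0.1 0 0 0 0 0.01; -0.026 -0.135 0 0 0 0 0.01; -0.033 -0.17 0 0 0 0 0.01; -0.04 -0.205 0 0 0 0 0.01; -0.047 -0.24 0 0 0 0 0.01; -0.053 -0.275 0 0 0 0 0.01"
}}

```text
time_s: 4.07
eef_pos: [0.4982, -0.0536, 0.1868]
orientation: [179.9, -0.4, 179.8]
wrist_force: [0.9, 0.7, 0.0]
width: 0.0218
```

{"name": "servo_tool", "arguments": {
  "commands": "-0.007 -0.035 0 0 0 0 0.01; -0.014 -0.07 0 0 0 0 0.01; -0.021 -0.105 0 0 0 0 0.01; -0.028 -0.14 0 0 0 0 0.01; -0.035 -0.175 0 0 0 0 0.01; -0.042 -0.21 0 0 0 0 0.01; -0.049 -0.245 0 0 0 0 0.01; -0.055 -0.275 0 0 0 0 0.01"
}}

```text
time_s: 4.73
eef_pos: [0.5515, -0.3305, 0.1835]
orientation: [179.8, -0.6, 179.8]
wrist_force: [-0.1, 0.2, -0.9]
width: 0.0217
```

{"name": "servo_tool", "arguments": {
  "commands": "-0.002 -0.012 0 0 0 0 0.01; -0.002 -0.018 0 0 0 0 0.01; -0.002 -0.018 0 0 0 0 0.01; -0.002 -0.018 0 0 0 0 0.01; -0.002 -0.018 0 0 0 0 0.01"
}}

```text
time_s: 5.15
eef_pos: [0.5532, -0.3469, 0.1829]
orientation: [179.7, -0.7, 179.8]
wrist_force: [-0.7, 0.0, -0.4]
width: 0.0222
```

{"name": "servo_tool", "arguments": {
  "commands": "0 0 0 0 0 0 0.01; 0 0 0 0 0 0 0.01; 0 0 0 0 0 0 0.01"
}}

```text
time_s: 5.4
eef_pos: [0.5534, -0.346, 0.1831]
orientation: [179.7, -0.6, 179.9]
wrist_force: [0.1, -0.4, -0.6]
width: 0.0225
```

Run:
```python
from h import *
c,p=snap("top","t4");print(p)
import pickle; pickle.dump((c,p),open("t4.pkl","wb"))
c,p=snap("side","s4")
c,p=snap("wrist","w4")
```

```text
(array([ 0.55342623, -0.34604338,  0.18312445]), array([179.74716866,  -0.64663633, 179.89158393]))
```

View pics/w4.png

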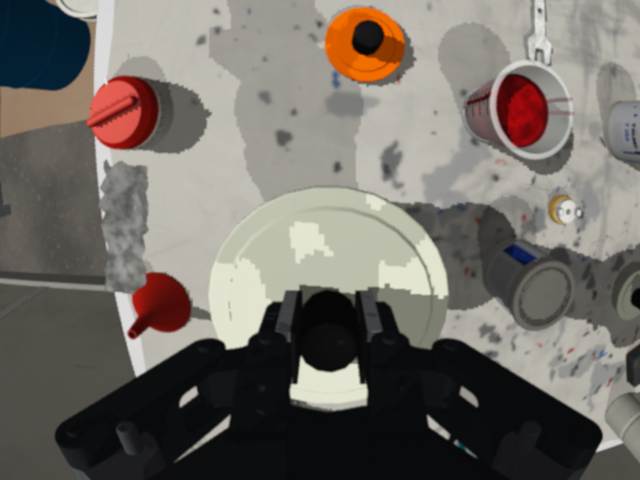

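View pics/t4.png

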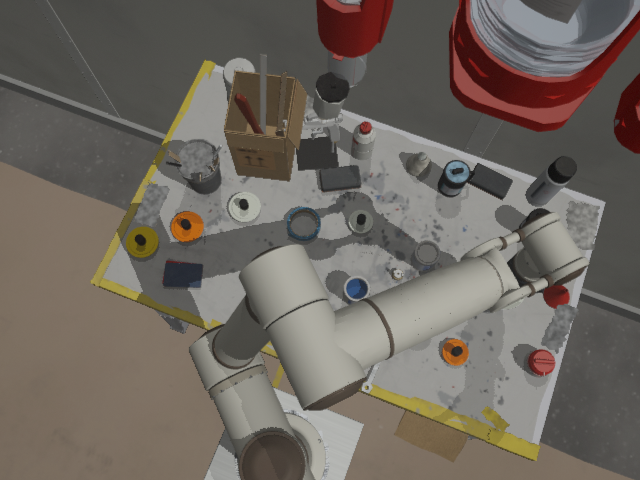

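View pics/s4.png

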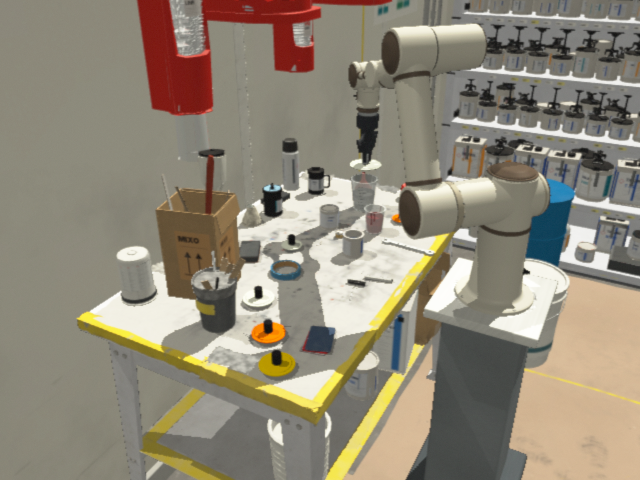

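{"name": "servo_tool", "arguments": {
  "commands": "-0.003 -0.004 0 0 0 0 0.01; -0.005 -0.0065 0 0 0 0 0.01; -0.005 -0.0065 0.012 0 0 0 0.01; -0.005 -0.0065 0.024 0 0 0 0.01; -0.005 -0.0065 0.024 0 0 0 0.01; -0.005 -0.0065 0.024 0 0 0 0.01; -0.005 -0.0065 0.024 0 0 0 0.01"
}}

```text
time_s: 6.13
eef_pos: [0.5579, -0.3529, 0.1585]
orientation: [179.7, -0.7, 179.9]
wrist_force: [-0.0, 0.7, 0.6]
width: 0.0221
```

Run:
```python
from h import *
c,p=snap("side","s5");print(p)
q=c["pixels"][140:220,320:420,::-1].copy()
cv2.imwrite("pics/s5c.png",cv2.resize(q,None,fx=6,fy=6,interpolation=cv2.INTER_CUBIC))
```

```text
(array([ 0.55785761, -0.35289114,  0.15845907]), array([179.72254329,  -0.68398113, 179.85217564]))
```

View pics/s5c.png

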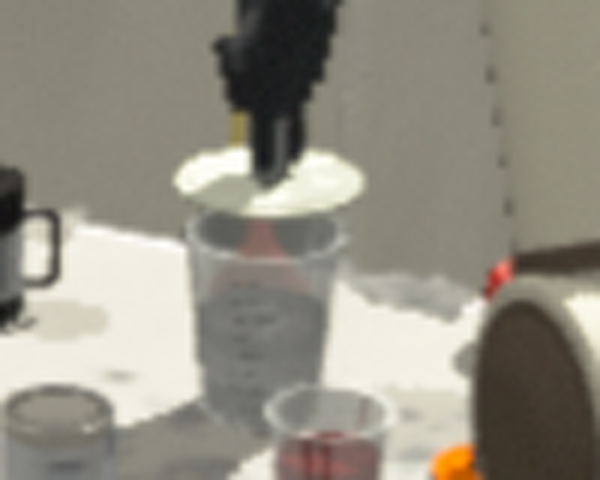

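{"name": "servo_tool", "arguments": {
  "commands": "0 0 0.008 0 0 0 0.01; 0 0 0.016 0 0 0 0.01; 0 0 0.022 0 0 0 0.01; 0 0 0.026 0 0 0 0.01; 0 0 0.028 0 0 0 0.01; 0 0 0.028 0 0 0 0.01; 0 0 0.028 0 0 0 0.01"
}}

```text
time_s: 6.77
eef_pos: [0.5579, -0.353, 0.1311]
orientation: [179.8, -0.6, 179.9]
wrist_force: [-1.0, 0.2, -0.5]
width: 0.0223
```

{"name": "servo_tool", "arguments": {
  "commands": "0 0 0.002 0 0 0 0.01; 0 0 0.002 0 0 0 0.01; 0 0 0.002 0 0 0 0.03; 0 0 0.002 0 0 0 0.05; 0 0 0.002 0 0 0 0.05; 0 0 0.002 0 0 0 0.05"
}}

```text
time_s: 7.27
eef_pos: [0.558, -0.3532, 0.1294]
orientation: [179.8, -0.6, 179.9]
wrist_force: [0.1, 0.6, 0.5]
width: 0.0505
```

{"name": "servo_tool", "arguments": {
  "commands": "0 0 -0.02 0 0 0 0.05; 0 0 -0.05 0 0 0 0.05; 0 0 -0.07 0 0 0 0.05; 0 0 -0.07 0 0 0 0.05; 0 0 -0.07 0 0 0 0.05"
}}

```text
time_s: 7.68
eef_pos: [0.5595, -0.3541, 0.2013]
orientation: [179.9, -0.5, 179.9]
wrist_force: [-0.0, 0.4, -0.9]
width: 0.0501
```

Run:
```python
from h import *
c,p=snap("wrist","w6");print(p)
import pickle; pickle.dump((c,p),open("w6.pkl","wb"))
for th in (8,12):print(lid(c,p,(.5625,-.3525),.112,.122,th))
s,p=snap("side","s6")
cv2.imwrite("pics/s6c.png",cv2.resize(s["pixels"][140:220,320:420,::-1],None,fx=6,fy=6,interpolation=cv2.INTER_CUBIC))
```

```text
(array([ 0.55950669, -0.3541339 ,  0.20132545]), array([179.93176156,  -0.45544594, 179.85390391]))
(array([ 0.56227814, -0.35299889]), np.float64(0.11149922715585502), np.float64(0.00010532715503322019))
(array([ 0.56225769, -0.35314813]), np.float64(0.11125000005018068), np.float64(0.00018191388118620229))
```

View pics/w6.png

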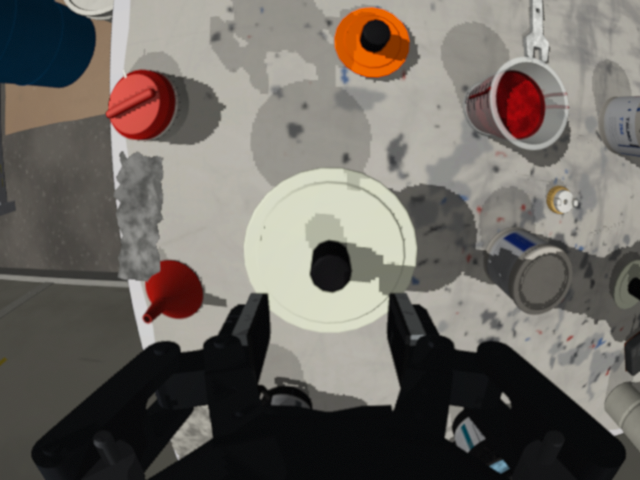

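View pics/s6c.png

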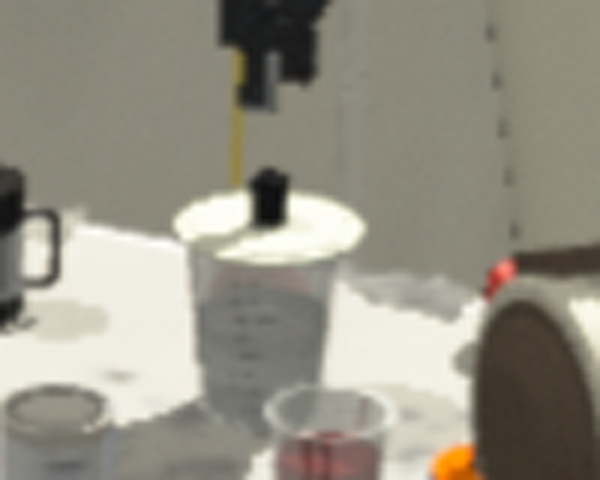

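Run:
```python
from h import *
import pickle; c,p=pickle.load(open("w6.pkl","rb"))
print(rim(c,p,(.4525,-.1982),.086,.037-.007,.037+.006),rim(c,p,(.4525,-.1982),.086,.03-.007,.03+.005,False))
```

```text
(array([ 0.4543408 , -0.19991558]), np.float64(0.07283965983856809), np.float64(0.00020086063917897976)) (array([ 0.45414968, -0.19911474]), np.float64(0.06421691018449997), np.float64(0.00012669302776224366))
```

{"name": "servo_tool", "arguments": {
  "commands": "0 0.035 0 0 0 0 0.05; 0 0.073 0 0 0 0 0.05; 0 0.111 0 0 0 0 0.05; 0 0.149 0 0 0 0 0.05; 0 0.187 0 0 0 0 0.05; 0 0.225 0 0 0 0 0.05; 0 0.263 0 0 0 0 0.05; 0 0.3 0 0 0 0 0.05"
}}

```text
time_s: 8.45
eef_pos: [0.5576, -0.0507, 0.1977]
orientation: [179.6, -0.9, 179.8]
wrist_force: [1.0, 0.5, -0.1]
width: 0.0498
```

{"name": "servo_tool", "arguments": {
  "commands": "0 0.04 0 0 0 0 0.05; 0 0.08 0 0 0 0 0.05; 0 0.12 0 0 0 0 0.05; 0 0.16 0 0 0 0 0.05; 0 0.2 0 0 0 0 0.05; 0 0.24 0 0 0 0 0.05; 0 0.28 0 0 0 0 0.05; 0 0.32 0 0 0 0 0.05"
}}

```text
time_s: 9.12
eef_pos: [0.557, 0.271, 0.1977]
orientation: [179.7, -1.1, 179.9]
wrist_force: [1.4, -0.4, 0.5]
width: 0.0502
```

{"name": "servo_tool", "arguments": {
  "commands": "-0.004 0.035 0.02 0 0.01 0 0.05; -0.008 0.0735 0.05 0 0.019 0 0.05; -0.008 0.0735 0.068 0 0.019 0 0.05; -0.008 0.0735 0.068 0 0.019 0 0.05; -0.008 0.0735 0.068 0 0.019 0 0.05; -0.008 0.0735 0.068 0 0.019 0 0.05"
}}

```text
time_s: 9.62
eef_pos: [0.5643, 0.3439, 0.1305]
orientation: [179.7, -2.1, 179.8]
wrist_force: [0.3, -0.8, -0.4]
width: 0.0498
```

Run:
```python
from h import *
c,p=snap("wrist","w7");print(p)
for th in (8,12):print(lid(c,p,(.565,.3435),.088,.014,th))
```

```text
(array([0.56426039, 0.34388434, 0.13050316]), array([179.72035761,  -2.1420012 , 179.80665275]))
(array([0.56590866, 0.34282221]), np.float64(0.08773422966276329), np.float64(9.422707735279042e-05))
(array([0.5659398 , 0.34269649]), np.float64(0.08757435136856277), np.float64(8.933193854287169e-05))
```

View pics/w7.png

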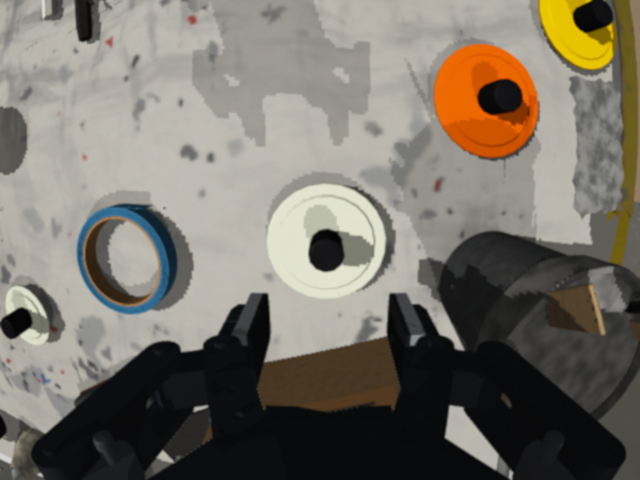

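{"name": "servo_tool", "arguments": {
  "commands": "-0.003 -0.001 0.03 0 -0.02 0 0.05; -0.006 -0.001 0.06 0 -0.037 0 0.05; -0.006 -0.001 0.09 0 -0.037 0 0.05; -0.006 -0.001 0.105 0 -0.037 0 0.05; -0.006 -0.001 0.111 0 -0.037 0 0.05; -0.006 -0.001 0.111 0 -0.037 0 0.05; -0.006 -0.001 0.111 0 -0.037 0 0.05"
}}

```text
time_s: 10.25
eef_pos: [0.5687, 0.3437, 0.0226]
orientation: [179.6, 0.3, 179.7]
wrist_force: [0.7, 0.5, 0.1]
width: 0.05
```

{"name": "servo_tool", "arguments": {
  "commands": "0.002 -0.001 0.003 0 0 0 0.05; 0.002 -0.001 0.003 0 0 0 0.03; 0.002 -0.001 0.003 0 0 0 0.01; 0.002 -0.001 0.003 0 0 0 0.01; 0.002 -0.001 0.003 0 0 0 0.01; 0.002 -0.001 0.003 0 0 0 0.01; 0.002 -0.001 0.003 0 0 0 0.01; 0.002 -0.001 0.003 0 0 0 0.01"
}}

```text
time_s: 10.92
eef_pos: [0.5678, 0.3432, 0.0213]
orientation: [179.6, 0.4, 179.7]
wrist_force: [-1.1, -0.8, 6.2]
width: 0.0225
```

{"name": "servo_tool", "arguments": {
  "commands": "0 0 -0.02 0 0 0 0.01; 0 0 -0.05 0 0 0 0.01; 0 0 -0.08 0 0 0 0.01; 0 0 -0.11 0 0 0 0.01; 0 0 -0.14 0 0 0 0.01; 0 0 -0.15 0 0 0 0.01; 0 0 -0.15 0 0 0 0.01; 0 0 -0.15 0 0 0 0.01"
}}

```text
time_s: 11.58
eef_pos: [0.5665, 0.3419, 0.1704]
orientation: [179.6, 0.4, 179.7]
wrist_force: [0.1, -0.7, -0.9]
width: 0.0225
```

Run:
```python
from h import *
c,p=snap("wrist","w8");print(p)
im=c["pixels"].astype(int)
m=((im[:,:,1]-im[:,:,2]>8)&(im[:,:,1]>im[:,:,0])&(im.sum(2)>270)).astype(np.uint8); m[:150]=0
cs,_=cv2.findContours(m,cv2.RETR_EXTERNAL,cv2.CHAIN_APPROX_NONE)
k=max(cs,key=cv2.contourArea)[:,0]; print(k.min(0),k.max(0)); k=k[k[:,1]<285]
for dz in(.004,.006,.008):print(dz,circ(ray(c,k,p[0][2]-dz,p)))
```

```text
(array([0.5664608 , 0.34192936, 0.17035794]), array([179.58158687,   0.36068916, 179.74752279]))
[232 199] [424 337]
0.004 (array([0.56288949, 0.34174697]), np.float64(0.08442196892488138), np.float64(9.951044352338703e-05))
0.006 (array([0.56383146, 0.34175332]), np.float64(0.08557085435584794), np.float64(0.00010086466565769612))
0.008 (array([0.56477343, 0.34175966]), np.float64(0.08671973978684379), np.float64(0.000102218887789839))
```

View pics/w8.png

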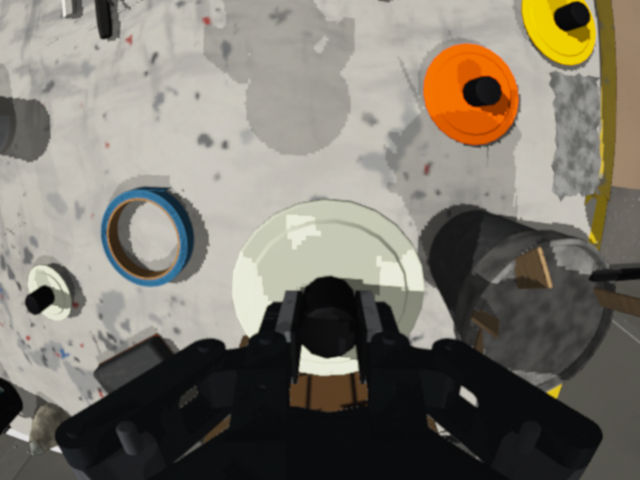

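{"name": "servo_tool", "arguments": {
  "commands": "0.006 -0.03 0 0 0 0 0.01; 0.013 -0.065 0 0 0 0 0.01; 0.021 -0.101 0 0 0 0 0.01; 0.028 -0.137 0 0 0 0 0.01; 0.035 -0.173 0 0 0 0 0.01; 0.042 -0.209 0 0 0 0 0.01; 0.05 -0.245 0 0 0 0 0.01; 0.057 -0.281 0 0 0 0 0.01"
}}

```text
time_s: 12.3
eef_pos: [0.5048, 0.0596, 0.1638]
orientation: [179.6, -0.1, 179.8]
wrist_force: [0.4, 0.7, -0.3]
width: 0.0221
```

{"name": "servo_tool", "arguments": {
  "commands": "0.006 -0.036 0 0 0 0 0.01; 0.013 -0.072 0 0 0 0 0.01; 0.021 -0.108 0 0 0 0 0.01; 0.028 -0.144 0 0 0 0 0.01; 0.035 -0.18 0 0 0 0 0.01; 0.042 -0.215 0 0 0 0 0.01; 0.05 -0.24 0 0 0 0 0.01; 0.052 -0.255 0 0 0 0 0.01"
}}

```text
time_s: 12.97
eef_pos: [0.4493, -0.1969, 0.1594]
orientation: [179.5, -0.3, 179.6]
wrist_force: [-0.3, 0.4, -1.2]
width: 0.0221
```

{"name": "servo_tool", "arguments": {
  "commands": "0 0 0 0 0 0 0.01; 0 0 0 0 0 0 0.01; 0 0 0 0 0 0 0.01"
}}

```text
time_s: 13.22
eef_pos: [0.4484, -0.1954, 0.1575]
orientation: [179.3, -0.5, 179.6]
wrist_force: [0.7, -0.3, -0.5]
width: 0.0224
```

{"name": "servo_tool", "arguments": {
  "commands": "-0.004 -0.002 0 0.006 -0.004 0 0.01; -0.007 -0.0036 0.01 0.012 -0.009 0 0.01; -0.007 -0.0036 0.02 0.012 -0.009 0 0.01; -0.007 -0.0036 0.027 0.012 -0.009 0 0.01; -0.007 -0.0036 0.027 0.012 -0.009 0 0.01; -0.007 -0.0036 0.027 0.012 -0.009 0 0.01; -0.007 -0.0036 0.027 0.012 -0.009 0 0.01"
}}

```text
time_s: 13.8
eef_pos: [0.4553, -0.1986, 0.1306]
orientation: [-180.0, 0.0, 179.6]
wrist_force: [-0.4, -1.0, 0.3]
width: 0.0224
```

Run:
```python
from h import *
s,p=snap("side","s9");print(p)
cv2.imwrite("pics/s9c.png",cv2.resize(s["pixels"][160:250,320:440,::-1],None,fx=6,fy=6,interpolation=cv2.INTER_CUBIC))
c,p=snap("wrist","w9")
im=c["pixels"].astype(int)
m=((im[:,:,1]-im[:,:,2]>8)&(im[:,:,1]>im[:,:,0])&(im.sum(2)>270)).astype(np.uint8); m[:150]=0
cs,_=cv2.findContours(m,cv2.RETR_EXTERNAL,cv2.CHAIN_APPROX_NONE)
k=max(cs,key=cv2.contourArea)[:,0]; print(k.min(0),k.max(0)); k=k[k[:,1]<285]
for dz in(.007,.009):print(dz,circ(ray(c,k,p[0][2]-dz,p)),p)
```

```text
(array([ 0.45526736, -0.19863158,  0.13064846]), array([-1.79991073e+02,  2.17575689e-02,  1.79631755e+02]))
[232 199] [425 337]
0.007 (array([ 0.45317212, -0.19906347]), np.float64(0.08617129268066764), np.float64(9.203612660855541e-05)) (array([ 0.45540844, -0.1988557 ,  0.13091166]), array([-1.79969893e+02,  5.12205793e-02,  1.79624472e+02]))
0.009 (array([ 0.45410025, -0.19907449]), np.float64(0.08731747084382004), np.float64(9.326031386691561e-05)) (array([ 0.45540844, -0.1988557 ,  0.13091166]), array([-1.79969893e+02,  5.12205793e-02,  1.79624472e+02]))
```

View pics/s9c.png

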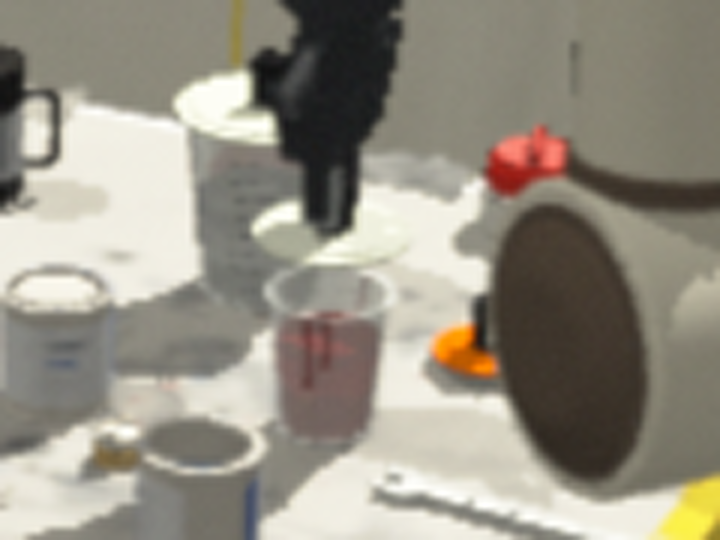

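View pics/w9.png

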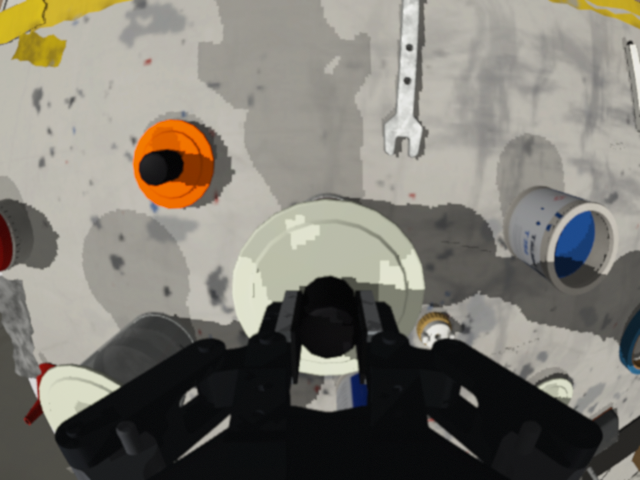

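{"name": "servo_tool", "arguments": {
  "commands": "0 0 0.01 0 0 0 0.01; 0 0 0.02 0 0 0 0.01; 0 0 0.027 0 0 0 0.01; 0 0 0.032 0 0 0 0.01; 0 0 0.033 0 0 0 0.01; 0 0 0.033 0 0 0 0.01; 0 0 0.033 0 0 0 0.01"
}}

```text
time_s: 14.48
eef_pos: [0.4553, -0.1989, 0.0975]
orientation: [-180.0, 0.0, 179.6]
wrist_force: [0.1, 0.1, -0.4]
width: 0.0221
```

{"name": "servo_tool", "arguments": {
  "commands": "0 0 0.001 0 0 0 0.01; 0 0 0.001 0 0 0 0.01; 0 0 0.001 0 0 0 0.03; 0 0 0.001 0 0 0 0.05; 0 0 0.001 0 0 0 0.05; 0 0 0.001 0 0 0 0.05"
}}

```text
time_s: 14.98
eef_pos: [0.4552, -0.1989, 0.0963]
orientation: [-180.0, 0.0, 179.6]
wrist_force: [0.2, 0.3, 0.2]
width: 0.0498
```

{"name": "servo_tool", "arguments": {
  "commands": "0 0 -0.02 0 0 0 0.05; 0 0 -0.05 0 0 0 0.05; 0 0 -0.07 0 0 0 0.05; 0 0 -0.07 0 0 0 0.05; 0 0 -0.07 0 0 0 0.05"
}}

```text
time_s: 15.4
eef_pos: [0.4559, -0.1994, 0.1675]
orientation: [-179.9, 0.2, 179.6]
wrist_force: [0.4, 0.6, 0.0]
width: 0.0502
```

Run:
```python
from h import *
c,p=snap("wrist","w10");print(p)
for th in (8,12):print(lid(c,p,(.4536,-.199),.088,.090,th))
print("tin",rim(c,p,(.449,-.0218),.072,.0335-.007,.0335+.006),rim(c,p,(.449,-.0218),.072,.026-.007,.026+.005,False))
s,p=snap("side","s10")
cv2.imwrite("pics/s10c.png",cv2.resize(s["pixels"][160:250,320:440,::-1],None,fx=6,fy=6,interpolation=cv2.INTER_CUBIC))
```

```text
(array([ 0.45593161, -0.19943776,  0.16748631]), array([-1.79879283e+02,  1.57854570e-01,  1.79611756e+02]))
(array([ 0.45400481, -0.19918879]), np.float64(0.08762030061565126), np.float64(0.00013489628348914426))
(array([ 0.45389035, -0.19917899]), np.float64(0.08738307699378896), np.float64(0.00013358805268501918))
tin (array([ 0.45076279, -0.02341493]), np.float64(0.06641689611976007), np.float64(0.00020577423203091752)) (array([ 0.45065302, -0.02312893]), np.float64(0.05550327335734756), np.float64(0.00014953606767316308))
```

View pics/s10c.png

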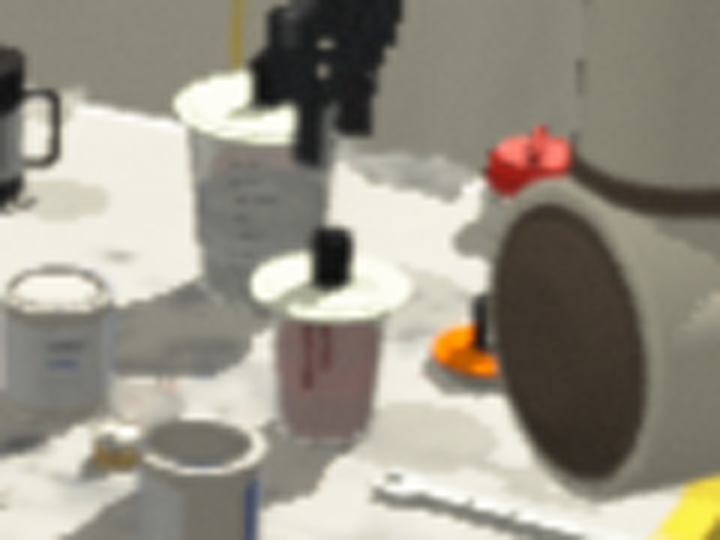

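{"name": "servo_tool", "arguments": {
  "commands": "-0.02 0.026 0 0 0 0 0.05; -0.043 0.055 0 0 0 0 0.05; -0.067 0.084 0 0 0 0 0.05; -0.09 0.113 0 0 0 0 0.05; -0.113 0.142 0 0 0 0 0.05; -0.136 0.171 0 0 0 0 0.05; -0.159 0.2 0 0 0 0 0.05; -0.183 0.23 0 0 0 0 0.05"
}}

```text
time_s: 16.17
eef_pos: [0.6388, 0.0321, 0.1629]
orientation: [179.9, -0.3, 179.6]
wrist_force: [1.2, -0.8, 1.2]
width: 0.0503
```

{"name": "servo_tool", "arguments": {
  "commands": "0 0.002 0.02 0 0 0 0.05; 0 0.002 0.035 0 0 0 0.05; 0 0.002 0.035 0 0 0 0.05; 0 0.002 0.035 0 0 0 0.05; 0 0.002 0.035 0 0 0 0.05"
}}

```text
time_s: 16.58
eef_pos: [0.6385, 0.0337, 0.1278]
orientation: [179.9, -0.3, 179.6]
wrist_force: [-0.3, 0.2, 0.9]
width: 0.05
```

Run:
```python
from h import *
c,p=snap("wrist","w11");print(p)
for th in (8,12):print(lid(c,p,(.6415,.033),.068,.014,th))
```

```text
(array([0.63848867, 0.03374685, 0.12784436]), array([179.93358312,  -0.29570631, 179.57856557]))
(array([0.6421237 , 0.03256912]), np.float64(0.06747864186375259), np.float64(0.00011299587480210288))
(array([0.6421756 , 0.03246851]), np.float64(0.06735929744268289), np.float64(9.283077490199018e-05))
```

View pics/w11.png

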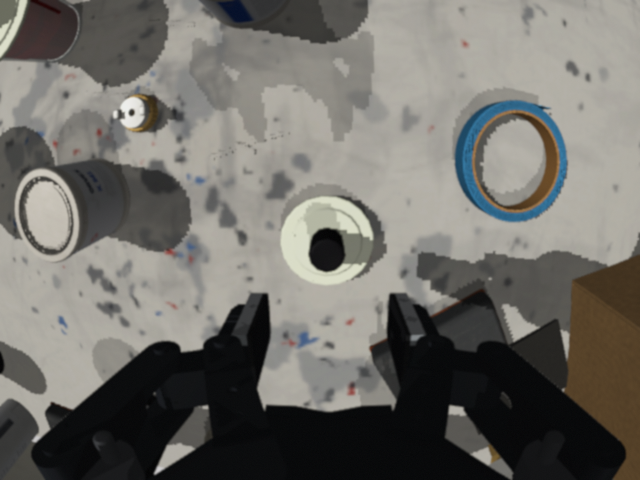

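Run:
```python
from h import *
c=np.load("pics/top0.npy",allow_pickle=True).item()
print(ray(c,[(320,180),(321,190),(360,188)],.0),ray(c,[(320,180),(360,177)],.03))
```

```text
[[0.71766825 0.18236396 0.        ]
 [0.69082197 0.16887836 0.        ]
 [0.73609598 0.07016657 0.        ]] [[0.70592157 0.17796172 0.03      ]
 [0.75438464 0.07910098 0.03      ]]
```

{"name": "servo_tool", "arguments": {
  "commands": "-0.004 -0.0012 0.03 0 0 0 0.05; -0.004 -0.0012 0.06 0 0 0 0.05; -0.004 -0.0012 0.09 0 0 0 0.05; -0.004 -0.0012 0.103 0 0 0 0.05; -0.004 -0.0012 0.107 0 0 0 0.05; -0.004 -0.0012 0.107 0 0 0 0.05; -0.004 -0.0012 0.107 0 0 0 0.05"
}}

```text
time_s: 17.22
eef_pos: [0.6442, 0.0321, 0.0239]
orientation: [180.0, -0.0, 179.6]
wrist_force: [-0.7, -0.8, 0.4]
width: 0.0498
```

{"name": "servo_tool", "arguments": {
  "commands": "0 0 0 0 0 0 0.03; 0 0 0 0 0 0 0.01; 0 0 0 0 0 0 0.01; 0 0 0 0 0 0 0.01; 0 0 0 0 0 0 0.01; 0 0 0 0 0 0 0.01; 0 0 0 0 0 0 0.01"
}}

```text
time_s: 17.8
eef_pos: [0.6463, 0.0319, 0.0266]
orientation: [-180.0, 0.3, 179.6]
wrist_force: [-0.6, 0.9, 6.0]
width: 0.0221
```

{"name": "servo_tool", "arguments": {
  "commands": "0 0 -0.02 0 0 0 0.01; 0 0 -0.05 0 0 0 0.01; 0 0 -0.08 0 0 0 0.01; 0 0 -0.11 0 0 0 0.01; 0 0 -0.13 0 0 0 0.01; 0 0 -0.13 0 0 0 0.01; 0 0 -0.13 0 0 0 0.01"
}}

```text
time_s: 18.38
eef_pos: [0.6468, 0.0318, 0.1586]
orientation: [-180.0, 0.5, 179.6]
wrist_force: [0.2, 0.5, -0.4]
width: 0.022
```

Run:
```python
from h import *
c,p=snap("wrist","w12");print(p)
im=c["pixels"].astype(int)
m=((im[:,:,1]-im[:,:,2]>8)&(im[:,:,1]>im[:,:,0])&(im.sum(2)>270)).astype(np.uint8); m[:150]=0
cs,_=cv2.findContours(m,cv2.RETR_EXTERNAL,cv2.CHAIN_APPROX_NONE)
k=max(cs,key=cv2.contourArea)[:,0]; print(k.min(0),k.max(0)); k=k[k[:,1]<280]
for dz in(.006,.008):print(dz,circ(ray(c,k,p[0][2]-dz,p)))
```

```text
(array([0.64680428, 0.03182142, 0.15857523]), array([-179.96707877,    0.46927537,  179.57154215]))
[257 215] [402 313]
0.006 (array([0.63924113, 0.0319636 ]), np.float64(0.0628449884391613), np.float64(9.133846834646298e-05))
0.008 (array([0.64012119, 0.03195606]), np.float64(0.06368952494099876), np.float64(9.256591181431274e-05))
```

View pics/w12.png

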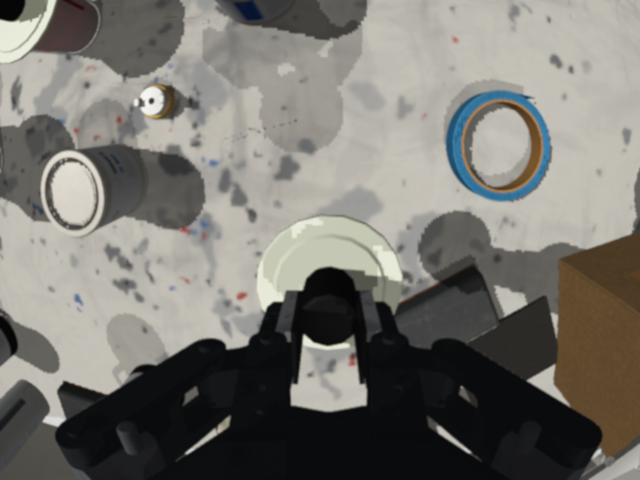

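{"name": "servo_tool", "arguments": {
  "commands": "0.025 -0.007 0 0 0 0 0.01; 0.055 -0.016 0 0 0 0 0.01; 0.085 -0.025 0 0 0 0 0.01; 0.115 -0.034 0 0 0 0 0.01; 0.145 -0.043 0 0 0 0 0.01; 0.175 -0.051 0 0 0 0 0.01; 0.19 -0.056 0 0 0 0 0.01; 0.19 -0.056 0 0 0 0 0.01"
}}

```text
time_s: 19.1
eef_pos: [0.4511, -0.0224, 0.153]
orientation: [179.9, -0.1, 179.5]
wrist_force: [-0.9, 0.0, -0.3]
width: 0.0218
```

{"name": "servo_tool", "arguments": {
  "commands": "0 0 0 0 0 0 0.01; 0 0 0 0 0 0 0.01; 0 0 0 0 0 0 0.01"
}}

```text
time_s: 19.35
eef_pos: [0.4513, -0.0221, 0.1523]
orientation: [179.9, -0.1, 179.5]
wrist_force: [-0.4, 0.8, -0.1]
width: 0.0217
```

{"name": "servo_tool", "arguments": {
  "commands": "-0.0035 0 0.01 0 0 0 0.01; -0.0035 0 0.022 0 0 0 0.01; -0.0035 0 0.032 0 0 0 0.01; -0.0035 0 0.034 0 0 0 0.01; -0.0035 0 0.034 0 0 0 0.01; -0.0035 0 0.034 0 0 0 0.01"
}}

```text
time_s: 19.85
eef_pos: [0.455, -0.0221, 0.1184]
orientation: [179.9, -0.1, 179.5]
wrist_force: [0.8, -0.4, -0.5]
width: 0.0222
```

Run:
```python
from h import *
s,p=snap("side","s13");print(p)
cv2.imwrite("pics/s13c.png",cv2.resize(s["pixels"][180:280,290:420,::-1],None,fx=6,fy=6,interpolation=cv2.INTER_CUBIC))
c,p=snap("wrist","w13");print(p)
im=c["pixels"].astype(int)
m=((im[:,:,1]-im[:,:,2]>8)&(im[:,:,1]>im[:,:,0])&(im.sum(2)>270)).astype(np.uint8); m[:150]=0
cs,_=cv2.findContours(m,cv2.RETR_EXTERNAL,cv2.CHAIN_APPROX_NONE)
k=max([k for k in cs if 200<k[:,0,0].mean()<430],key=cv2.contourArea)[:,0]; print(k.min(0),k.max(0)); k=k[k[:,1]<280]
for dz in(.0126,.015):print(dz,circ(ray(c,k,p[0][2]-dz,p)))
```

```text
(array([ 0.45501556, -0.02205826,  0.11840627]), array([ 1.79898954e+02, -1.47683683e-01,  1.79524728e+02]))
(array([ 0.45527424, -0.02218623,  0.11880041]), array([ 1.79915145e+02, -9.73239151e-02,  1.79520834e+02]))
[257 215] [403 313]
0.0126 (array([ 0.45093995, -0.02189075]), np.float64(0.06631350297415385), np.float64(0.00010915762788259837))
0.015 (array([ 0.45197451, -0.02189333]), np.float64(0.06733272298125946), np.float64(0.00011083535011527167))
```

View pics/s13c.png

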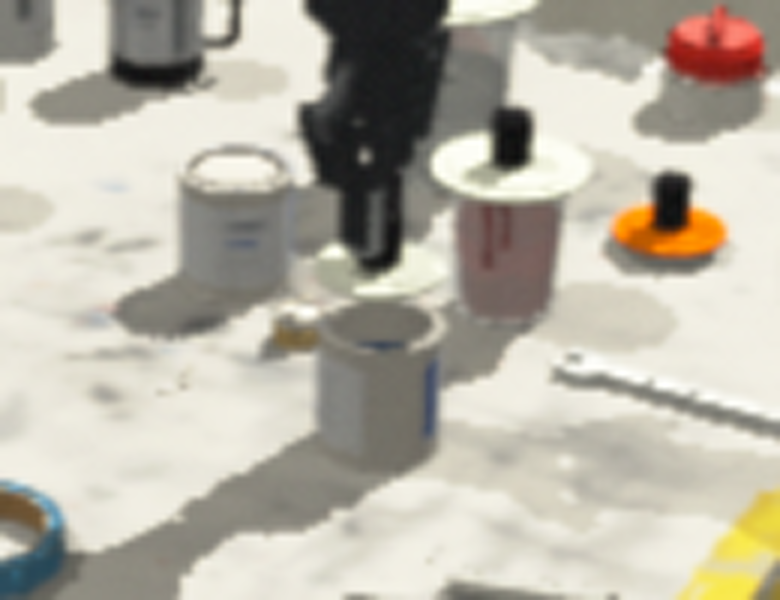

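{"name": "servo_tool", "arguments": {
  "commands": "0.001 -0.0005 0.01 0 0 0 0.01; 0.001 -0.0005 0.02 0 0 0 0.01; 0.001 -0.0005 0.025 0 0 0 0.01; 0.001 -0.0005 0.028 0 0 0 0.01; 0.001 -0.0005 0.029 0 0 0 0.01; 0.001 -0.0005 0.029 0 0 0 0.01; 0.001 -0.0005 0.029 0 0 0 0.01"
}}

```text
time_s: 20.53
eef_pos: [0.4545, -0.0227, 0.0901]
orientation: [179.9, -0.1, 179.5]
wrist_force: [0.2, -0.1, -0.6]
width: 0.0219
```

{"name": "servo_tool", "arguments": {
  "commands": "0 0 0.001 0 0 0 0.01; 0 0 0.001 0 0 0 0.01; 0 0 0.001 0 0 0 0.03; 0 0 0.001 0 0 0 0.05; 0 0 0.001 0 0 0 0.05; 0 0 0.001 0 0 0 0.05"
}}

```text
time_s: 21.03
eef_pos: [0.4546, -0.0228, 0.0892]
orientation: [179.9, -0.0, 179.5]
wrist_force: [0.7, -0.6, 0.2]
width: 0.05
```

{"name": "servo_tool", "arguments": {
  "commands": "0 0 -0.02 0 0 0 0.05; 0 0 -0.05 0 0 0 0.05; 0 0 -0.08 0 0 0 0.05; 0 0 -0.09 0 0 0 0.05; 0 0 -0.09 0 0 0 0.05; 0 0 -0.09 0 0 0 0.05"
}}

```text
time_s: 21.53
eef_pos: [0.4546, -0.0229, 0.1789]
orientation: [179.9, -0.0, 179.5]
wrist_force: [-0.3, 0.9, -1.3]
width: 0.0502
```

Run:
```python
from h import *
c,p=snap("wrist","w14");print(p)
for th in (8,12):print(lid(c,p,(.451,-.022),.068,.076,th))
s,p=snap("side","s14")
cv2.imwrite("pics/s14c.png",cv2.resize(s["pixels"][150:280,290:440,::-1],None,fx=4.6,fy=4.6,interpolation=cv2.INTER_CUBIC))
```

```text
(array([ 0.45460931, -0.02289185,  0.17885519]), array([ 1.79936747e+02, -2.53545856e-02,  1.79512825e+02]))
(array([ 0.45027608, -0.02224004]), np.float64(0.06746162839196543), np.float64(9.319306594015937e-05))
(array([ 0.45033716, -0.02237119]), np.float64(0.06724870594063669), np.float64(0.00013411178529503906))
```

View pics/s14c.png

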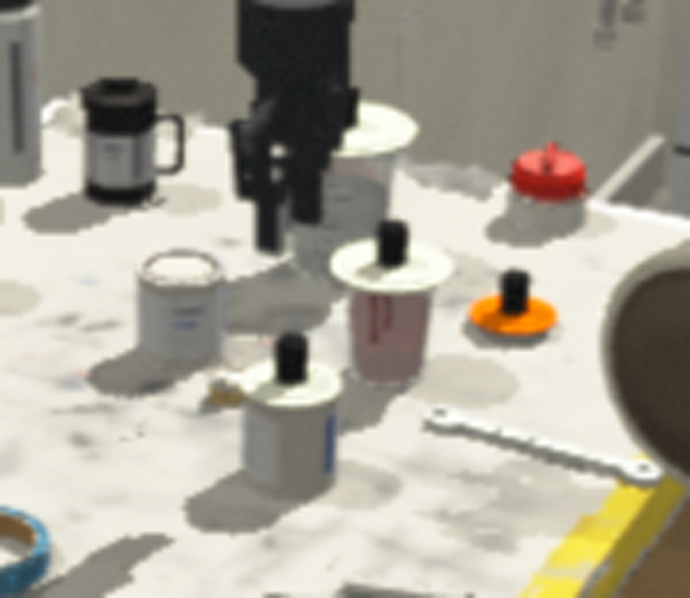

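View pics/w14.png

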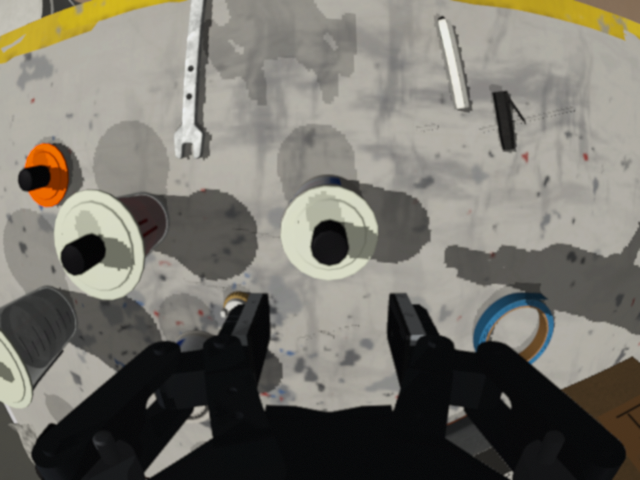

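All three lids are level and centred, and the gripper stands clear. I'm handing the job in.

```bash
python3 -c "
from workcell import job
print(job.close_job())"
```

```text
the job is handed in; nothing more can be done
None
```

I set the three white lids on their vessels in the required order: large lid on the large cup, middle lid on the small red-paint cup, small lid on the open blue-paint tin. I then handed the job in at about 22 s; no verdict is reported.

- **Centring:** wrist-camera fits after each release put the lids about 1 mm from the measured rim centres, against the 11 mm limit. Each fitted brim diameter came out within 1 mm of its nominal size when cast at the seated height.
- **Level and upright:** the side view shows all three lids flat on the rims and the vessels standing upright. The gripper was about 10 cm above the tin lid at the end.
- **Force:** the wrist force readings stayed below about 8 N throughout.
- **Disagreements:** the top and wrist cameras differed by about 2 mm, which matches the stated calibration. I corrected one small tool tilt the wrong way, to about 2 degrees, then fixed it before the second grasp. The last grasp sat a few mm higher and off-centre on the knob; I allowed for that when placing.
- **Not rechecked:** I did not measure the vessel rims again after placing, so "not moved" rests on the pictures and on where the lids sit.

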